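Line up the leak-test rig for filling

TASK

The flanged spool on the leak-test rig is ready to be filled: push the yellow drain lever round until the drain is fully shut (lever square across its pipe), and after that push the blue supply lever round until the supply is fully open (lever in line with its pipe). Leave the red vent lever open as it is, do not pick anything up, and do not shift the loose things on the bench.

Things in the scene. Friction and masses are not known exactly. Their poses are not given: they have to be found in the camera images.
- rig: Leak-test rig, fixed to the bench: grey base plate 170 x 400 x 10 mm carrying a steel pipe along the rig's y axis, 85 mm above the bench. The spool lies in the middle between two flange pairs (100 mm dia., tops 135 mm above the bench, nuts to 103 mm from the middle); outside them a ball valve at each end: drain (yellow lever) on -y, supply (blue) on +y. Origin: centre of the underside, z up
- drain_stem (a point): point on the vertical axis about which the yellow drain lever turns, at the lever's mid-height (142 mm above the bench), 145 mm to the rig's -y; fixed. Farther out, 214 mm from the middle, the pipe turns down over a low steel cup, 84 mm wide
- drain_push (a point): centre of the yellow sleeve, 95 mm from drain_stem along the lever. The lever is level and straight: the sleeve is 20 mm wide and 13 mm tall and runs from 52 to 126 mm from the stem axis; free space of about 30 mm under it where it crosses the pipe
- drain (a joint): angle of the yellow drain lever: 0 = fully shut, square across the pipe, pointing to the rig's -x (the robot's side); 1.571 = fully open, in line with the pipe, pointing outwards to the rig's -y. Grows anticlockwise seen from above. Solid stops at both ends; starts 0.8 to 1.57. Stiff (0.7 N m, about 8 N at drain_push) and stays where it is left
- supply_stem (a point): point on the vertical axis about which the blue supply lever turns, at the lever's mid-height (142 mm above the bench), 145 mm to the rig's +y; fixed. Farther out, 214 mm from the middle, the pipe turns down into the bench
- supply_push (a point): centre of the blue sleeve, 95 mm from supply_stem along the lever; the lever has the same size and height as the yellow one
- supply (a joint): angle of the blue supply lever: 0 = fully shut, square across the pipe, pointing to the rig's +x (away from the robot); 1.571 = fully open, in line with the pipe, pointing outwards to the rig's +y. Grows anticlockwise seen from above. Starts at 0 to 0.12; same stops and stiffness as the drain
- vent (a joint): angle of the small red vent lever (46 mm long) on the robot's side of the spool's middle, beside the gauge (both within 60 mm of the middle, up to 190 mm above the bench): 1.571 = fully open, pointing straight up; 0 = shut, level. Starts open (1.4 to 1.57); leave it so
- flange: loose steel flange with a bore, 100 mm dia., 14 mm thick, lying on the bench on the robot's side of the rig; origin at the centre of its underside
- blind: loose blind flange, 100 mm dia., 14 mm thick, lying on the bench behind the drain; origin at the centre of its underside
- gasket: loose black sealing ring, 68 mm dia., 5 mm thick, lying on the robot's side of the rig; origin at its underside's centre
- wrench: loose wrench, 200 mm long, lying on the robot's side of the rig, near the drain lever's sweep but low; origin at its middle
- bolt: loose hex bolt, 64 mm tall, 21 mm over its head, standing on its head beyond the rig; origin under its centre
- spray: loose white spray bottle with a red cap, 60 mm dia., 160 mm tall, standing beyond one end of the rig; origin under its centre
- jar: loose green jar, 66 mm dia., 75 mm tall, standing beyond the other end of the rig; origin under its centre
- mallet: loose hammer, 280 mm long, lying on the bench to the robot's left; origin at its middle

How it is judged:
By the outcome, as a careful person would: the job done as asked, in the order asked, and still so for the second after the job is handed in, with the robot touching nothing.
It also fails if it takes over 58 s, if anything falls off the work surface, if the arm or the gripper's body presses on something with over 40 N, if the wrist force passes 120 N, or if a joint passes its speed limit or range.

ROBOT

A 7-joint arm with a two-finger parallel gripper is mounted at the origin on the work surface. World frame = base frame: x ahead of the robot, y to its left, z up, the work surface at z = 0. Lengths are in m, angles in rad, forces in N, time in s.
With the tool pointing down it reaches from about 0.4 to 0.85 m from the base axis. Payload 10.4 kg.
Tool frame: the origin (TCP) lies at the very end of the fingers, on their centre line; the grasp point (between the pads) lies 19 mm behind it; z points along the fingers, y is the line along which they close (so a half turn about z gives the same grasp; the last joint's range is limited). The gripper opens to 87 mm and grips with 3 to 60 N. Pads are 19 mm wide; open, the fingers measure 117 mm over their backs; the gripper's body (75 mm by 190 mm) begins 51 mm behind the grasp point.
Start: joints at [-1.223, 0.332, -0.065, 1.46, 0.022, 1.35, -0.088], TCP at [0.226, 0.583, 0.223] pointing down, gripper open.
Joint ranges: [-2.6, 2.6], [-0.5, 2.12], [-1.47, 1.34], [0.16, 2.42], [-1.27, 4.41], [0.06, 2.06], [-2.6, 2.6]. Speed limits (rad/s): [2.22, 2.22, 2.79, 2.79, 3.14, 3.14, 3.14].

INTERFACE

Orientations are given as a unit quaternion [x, y, z, w].
In Python, from bench import status, camera, order gives the robot as it stands.
- The arm moves only by the tool jog_arm, never from a script. Its argument "plan" is a list of rows, each a list of 7 numbers: the turn, a rotation vector about the tool's x, y, z in rad, then the shift along the tool's x, y, z in mm, then the opening, from -1 (shut) to 1 (fully open). A call has 1 to 12 rows; each row is the pose to reach, as a shift and turn from the pose commanded when the call began, along the tool's axes at that moment; what a row does not reach only later rows make up. A row lasts 1/10 s, in which the tool goes at most 50 mm and 8.59 degrees, less where a joint would pass 70% of its speed; a pose out of reach is approached as far as the arm can. A call with a gripper value outside its range is refused whole. The fingers move at their own pace and stop on an object; "squeeze" is the grip in N (left out, the last holds). Time passes only in rows, so rows that repeat a pose let the fingers close. It gives the time, the measured TCP pose, the force, the opening and the grip force at its end, in the units of the state.
- status.read_state(): the state, without advancing time (a new reading comes with each control period).
- camera(name): name is "scene" or "side" or "wrist"; returns a dict with "image" (420x560x3 uint8, red, green, blue), "z_map" (420x560 float32, m along the optical axis (not along the pixel's ray), 0 where there is no reading), "fx", "fy", "cx", "cy" (pixels), "world_from_camera" (4x4, takes a point from camera to world coordinates); the wrist camera has in their place "mount" (4x4, takes a point from camera to tool coordinates, whose origin is the TCP and whose axes are the flange's). Camera axes: x right, y down, z forward; pixel columns grow to the right and rows downward; lengths in m; the calibration is good to about 2 mm. A picture is of the moment at which its call begins: read the wrist's pose just before it.
- order.close_job(): hands the job in; it is judged then, once.
The state is a dict: "time": time; "joint_positions": joint angles; "joint_vel": joint speeds; "joint_torque": joint torques, N m; "ee_pos": TCP position; "eef_rot": TCP orientation; "ft_force": force on the tool from outside, world axes, zero at the start; "torque": the same for the moment, N m; "width": finger opening in m; "grip_force": force on a finger pad.
Only numpy, scipy, OpenCV 4.12 (cv2) and the standard library are available. Lean on these libraries where they do the work, as an engineer would, in place of code of your own. Each camera call takes 0.05 s, during which the arm holds its last target. There are 200 camera calls.

## Working session

There is one attempt and no reset: what is moved stays moved. The work goes in short steps, Python scripts to look and compute and a tool call to move; the robot and the scene stay as the last step left them, time stands still between calls to the robot, and variables do not carry over. Pictures are saved under pics/ and viewed, at most 10 in all, crops included, and the job is handed in when it is done.

Besides the shell and the picture viewer there is one more tool, called after ">>>" as name(argument=value, ...), one argument or row to a line, values as JSON. jog_arm: Moves the arm, as the interface text tells. Its arguments: {"type":"object","properties":{"plan":{"type":"array"},"squeeze":{"type":"number"}},"required":["plan"]}

```bash
mkdir -p pics
cat > h.py <<'E'
import numpy as np, cv2
from bench import status, camera, order
def pts(c):
    z=c["z_map"]; v,u=np.mgrid[:z.shape[0],:z.shape[1]]
    P=np.stack([(u-c["cx"])/c["fx"]*z,(v-c["cy"])/c["fy"]*z,z,np.ones_like(z)],-1)
    W=P@np.asarray(c["world_from_camera"]).T
    W=W[...,:3].copy(); W[z<=0]=np.nan
    return W
E
python3 - <<'E'
from h import *
s=status.read_state(); print({k:np.round(v,3) for k,v in s.items()})
ims=[]
for n in("scene","side"):
    c=camera(n); cv2.imwrite(f"pics/{n}0.png",c["image"][...,::-1]); W=pts(c); np.save(n+".npy",W)
    print(n,np.round(c["world_from_camera"],3).tolist(),c["fx"])
    h=cv2.cvtColor(c["image"],cv2.COLOR_RGB2HSV)
    for nm,lo,hi in(("yellow",20,35),("blue",100,125)):
        m=(h[...,0]>=lo)&(h[...,0]<=hi)&(h[...,1]>120)&(h[...,2]>60)
        k,l,st,ce=cv2.connectedComponentsWithStats(m.astype(np.uint8))
        for i in range(1,k):
            if st[i,4]>40:
                p=W[l==i]; p=p[~np.isnan(p[:,0])]
                print(nm,st[i].tolist(),np.round(np.median(p,0),3),np.round(p.min(0),3),np.round(p.max(0),3))
E
```

```text
{'time': np.float64(0.0), 'joint_positions': array([-1.223,  0.333, -0.065,  1.461,  0.022,  1.35 , -0.089]), 'joint_vel': array([-0.001,  0.001, -0.001,  0.   , -0.001,  0.001, -0.001]), 'joint_torque': array([ 0.0000e+00, -6.2326e+01,  2.5000e-02, -3.8991e+01, -6.1000e-02,
        4.0000e-02,  0.0000e+00]), 'ee_pos': array([0.226, 0.582, 0.222]), 'eef_rot': array([ 0.184,  0.983, -0.001, -0.   ]), 'ft_force': array([ 0.559,  0.741, -0.074]), 'torque': array([-0.085, -0.036,  0.014]), 'grip_force': np.float64(0.0), 'width': np.float64(0.087)}
scene [[-0.452, 0.533, -0.715, 1.366], [0.892, 0.259, -0.37, 0.424], [-0.011, -0.805, -0.593, 0.791], [0.0, 0.0, 0.0, 1.0]] 521.8815691727899
yellow [0, 71, 51, 28, 518] [ 0.106 -1.38  -0.002] [-0.    -1.45  -0.014] [ 0.243 -1.317  0.008]
yellow [0, 76, 61, 32, 397] [ 0.15  -1.281 -0.004] [ 0.003 -1.3   -0.018] [ 0.286 -1.266  0.006]
yellow [202, 152, 16, 19, 163] [ 0.489 -0.231  0.148] [ 0.25  -0.423 -0.005] [ 0.513 -0.201  0.153]
blue [175, 0, 181, 89, 3762] [-0.715 -1.161  0.055] [-2.3   -1.939 -0.63 ] [-0.683 -0.304  0.14 ]
blue [407, 0, 15
[... 743 characters left out ...]
42, 339, 18, 55, 691] [0.644 0.575 0.019] [ 0.563  0.562 -0.001] [0.68  0.596 0.09 ]
side [[0.787, -0.35, 0.507, -0.103], [-0.617, -0.432, 0.658, -0.808], [-0.011, -0.831, -0.556, 0.795], [0.0, 0.0, 0.0, 1.0]] 460.5646604087455
yellow [282, 182, 7, 16, 62] [ 0.559 -0.001  0.142] [ 0.552 -0.009  0.117] [0.574 0.01  0.16 ]
yellow [320, 232, 10, 23, 201] [ 0.48  -0.241  0.149] [ 0.455 -0.27   0.   ] [ 0.654 -0.083  0.152]
blue [156, 106, 54, 49, 1550] [0.572 0.594 0.089] [ 0.49   0.55  -0.473] [1.341 1.846 0.14 ]
blue [278, 155, 25, 12, 168] [0.675 0.103 0.146] [0.633 0.088 0.019] [0.785 0.303 0.152]
blue [0, 185, 21, 29, 318] [-0.032  0.468  0.119] [-0.049  0.435  0.009] [-0.003  0.615  0.144]
```

View pics/scene0.png

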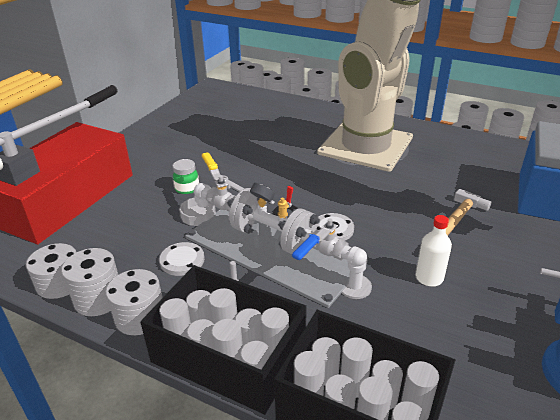

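View pics/side0.png

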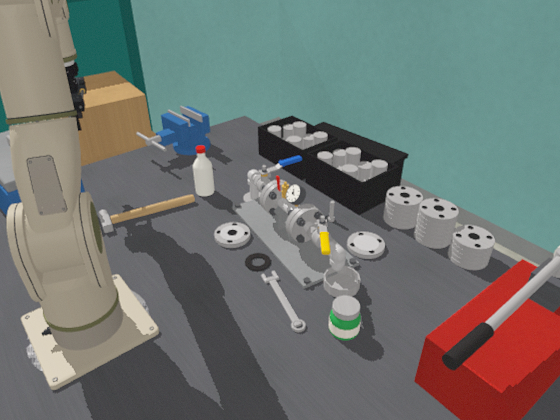

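The scene shows the yellow lever at (210,160), the blue lever at (305,247), the jar at (185,175), the spray at (433,255) and the mallet at (460,212). In the side view the wrench lies at (283,300), with yellow at (325,240) and blue at (290,160). Next I'll build a top-down height map to get the rig pose.

Run:
```python
from h import *
x0,y0,r=0.35,-0.45,0.0015
H=np.zeros((420,560),np.float32); C=np.zeros((420,560,3),np.uint8)
for n in("scene","side"):
    W=np.load(n+".npy").reshape(-1,3); I=cv2.imread(f"pics/{n}0.png").reshape(-1,3)
    k=~np.isnan(W[:,0])&(W[:,2]<.3); W=W[k];I=I[k]
    # u: y decreasing to right ; v: x up
    v=((0.95-W[:,0])/r).astype(int); u=((0.40-W[:,1])/r).astype(int)
    k=(v>=0)&(v<420)&(u>=0)&(u<560); W,I,u,v=W[k],I[k],u[k],v[k]
    for a,b,z,c in zip(v,u,W[:,2],I):
        if z>H[a,b]: H[a,b]=z;C[a,b]=c
    # sleeve fits
    hsv=cv2.cvtColor(I[None],cv2.COLOR_BGR2HSV)[0]
    for nm,lo,hi in(("y",20,35),("b",100,125)):
        m=(hsv[:,0]>=lo)&(hsv[:,0]<=hi)&(hsv[:,1]>120)&(W[:,2]>.138)&(W[:,2]<.156)&(W[:,0]>.3)&(W[:,0]<.85)
        m&=(np.abs(W[:,1]+.23)<.08) if nm=="y" else (np.abs(W[:,1]-.1)<.08)
        p=W[m][:,:2]; c0=p.mean(0); d=np.linalg.svd(p-c0)[2][0]; t=(p-c0)@d
        print(n,nm,len(p),c0.round(4),d.round(3),np.degrees(np.arctan2(d[1],d[0])).round(1),(c0+t.min()*d).round(3),(c0+t.max()*d).round(3))
    # flange tops
    for a,b in((.12,.14),):
        m=(W[:,2]>.125)&(W[:,2]<.137)&(W[:,0]>.4)&(W[:,0]<.8)&(abs(W[:,1]+.05)<.2)
        print(n,"tops",W[m][:,:2].mean(0))
np.save("H.npy",H)
cm=cv2.applyColorMap(np.clip(H/.2*255,0,255).astype(np.uint8),cv2.COLORMAP_JET); cm[H<.004]=C[H<.004]//2
cv2.imwrite("pics/top.png",cm)
```

```text
scene y 152 [ 0.489  -0.2294] [0.618 0.786] 51.8 [ 0.463 -0.262] [ 0.508 -0.205]
scene b 319 [0.6738 0.1113] [ 0.99  -0.144] -8.3 [0.634 0.117] [0.708 0.106]
scene tops [ 0.56880842 -0.0114577 ]
side y 194 [ 0.4797 -0.2417] [-0.639 -0.769] -129.7 [ 0.505 -0.211] [ 0.459 -0.267]
side b 126 [0.6664 0.101 ] [-0.989  0.149] 171.4 [0.703 0.096] [0.632 0.106]
side tops [ 0.55660259 -0.03592868]
```

View pics/top.png

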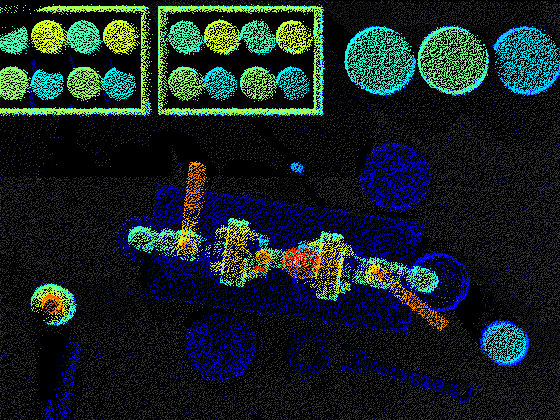

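The height map shows the drain stem at about (375,270) with its lever pointing down and right, and the supply stem at about (185,242) with its lever pointing up. The jar is at (504,343), the spray at (53,303) and the bolt at (297,167). Rig yaw is about -8.4°. Next I'll plan the approach.

```bash
cat >> h.py <<'E'
from scipy.spatial.transform import Rotation as Ro
D=np.array([.540,-.167]); S=np.array([.582,.119]); YAW=-8.4
def u(a): a=np.radians(a); return np.array([np.cos(a),np.sin(a)])
def row(x,y,z,tx):
    "TCP goal, tx = world heading of tool x in deg -> jog row from present pose"
    s=status.read_state(); R=Ro.from_quat(s["eef_rot"])
    X=np.array([*u(tx),0]); Z=np.array([0,0,-1.]); G=Ro.from_matrix(np.stack([X,np.cross(Z,X),Z],1))
    r=(R.inv()*G).as_rotvec(); t=R.inv().apply(np.array([x,y,z])-s["ee_pos"])*1000
    print(r.round(3).tolist(),t.round(1).tolist())
def push(stem,ang,n0,z=.13,rad=.095,off=.0195,s=1):
    "behind a lever at world angle ang, pushing toward n=ang+90*s; n0 gap m"
    n=ang+90*s; p=stem+rad*u(ang)-(off+n0)*u(n); row(*p,z,n)
E
python3 - <<'E'
from h import *
H=np.load("H.npy")
for x,y in((.53,-.235),(.592,.188)):
    v=int((.95-x)/.0015);c=int((.4-y)/.0015); print("elbow top",np.percentile(H[v-15:v+15,c-15:c+15],99))
row(.564,.205,.26,158.8); push(D,-129.3,.02,z=.26,s=-1)
E
```

```text
elbow top 0.10559891
elbow top 0.105080806
[-0.001, 0.0, -0.001] [-451.4, -229.3, -37.8]
[-0.001, 0.0, 0.315] [-571.9, -687.2, -37.2]
```

>>> jog_arm(
  plan=[
    [0,0,0,0,0,-37,-1],
    [0,0,0,-225,-115,-37,-1],
    [0,0,0,-225,-115,-37,-1],
    [0,0,0,-225,-115,-37,-1],
    [0,0,0,-225,-115,-37,-1],
    [0,0,0,-225,-115,-37,-1],
    [0,0,0,-450,-230,-37,-1],
    [0,0,0,-450,-230,-37,-1],
    [0,0,0,-450,-230,-37,-1],
    [0,0,0,-450,-230,-37,-1],
    [0,0,0,-450,-230,-37,-1],
    [0,0,0,-450,-230,-37,-1],
  ],
  squeeze=10,
)

```text
time: 1.3
ee_pos: [0.566, 0.1978, 0.2591]
eef_rot: [0.189, 0.982, -0.002, 0.001]
ft_force: [-0.4, -0.4, 0.4]
width: 0.002
grip_force: 0.0
```

Run:
```python
from h import *
s=status.read_state(); print(s["time"],s["ee_pos"],s["joint_positions"].round(2) if hasattr(s["joint_positions"],"round") else s["joint_positions"],s["width"],s["ft_force"])
push(D,-129.3,.02,z=.26,s=-1)
```

```text
1.3 [0.56600337 0.19780024 0.25909   ] [-0.63  0.26  0.27  1.49 -0.06  1.4   0.83] 0.00198543213975212 [-0.42533254 -0.35806404  0.39357447]
[-0.002, 0.002, 0.306] [-120.3, -450.9, 0.6]
```

>>> jog_arm(
  plan=[
    [0,0,0.1,-12,-45,0,-1],
    [0,0,0.2,-24,-90,0,-1],
    [0,0,0.3,-36,-135,0,-1],
    [0,0,0.3,-48,-180,0,-1],
    [0,0,0.3,-60,-225,0,-1],
    [0,0,0.3,-72,-270,0,-1],
    [0,0,0.3,-84,-315,0,-1],
    [0,0,0.3,-96,-360,0,-1],
    [0,0,0.3,-108,-405,0,-1],
    [0,0,0.3,-120,-450,0,-1],
    [0,0,0.3,-120,-450,0,-1],
    [0,0,0.3,-120,-450,0,-1],
  ],
)

```text
time: 2.5
ee_pos: [0.5108, -0.2585, 0.2591]
eef_rot: [0.33, 0.944, -0.0, -0.0]
ft_force: [0.4, -0.0, -0.5]
width: 0.0005
grip_force: 0.0
```

Run:
```python
from h import *
s=status.read_state(); print(s["time"],s["ee_pos"],np.round(s["joint_positions"],2),s["ft_force"])
push(D,-129.3,.02,z=.26,s=-1); push(D,-129.3,.02,s=-1)
c=camera("wrist"); cv2.imwrite("pics/w1.png",c["image"][...,::-1])
c=camera("side"); cv2.imwrite("pics/s1.png",c["image"][...,::-1])
```

```text
2.5 [ 0.51080781 -0.2585439   0.25906612] [-0.13  0.21  0.62  1.58 -0.13  1.39  1.39] [ 0.41617615 -0.01846489 -0.46934434]
[-0.0, -0.001, 0.013] [-4.0, -5.7, -0.9]
[-0.0, -0.001, 0.013] [-4.1, -5.7, 129.1]
```

View pics/w1.png

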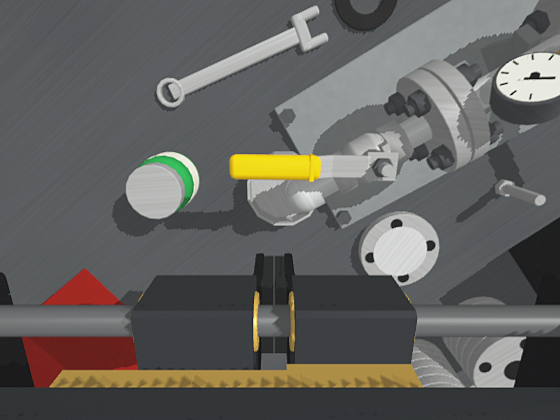

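The wrist view shows the yellow lever at (275,167), parallel to the finger closing line. The fingers sit on its outer side and the space below them is clear. I'll lower them.

>>> jog_arm(
  plan=[
    [0,0,0,-4,-6,20,-1],
    [0,0,0,-4,-6,45,-1],
    [0,0,0,-4,-6,70,-1],
    [0,0,0,-4,-6,95,-1],
    [0,0,0,-4,-6,115,-1],
    [0,0,0,-4,-6,129,-1],
    [0,0,0,-4,-6,129,-1],
    [0,0,0,-4,-6,129,-1],
    [0,0,0,-4,-6,129,-1],
  ],
)

```text
time: 3.5
ee_pos: [0.5115, -0.265, 0.1317]
eef_rot: [0.329, 0.944, 0.0, 0.001]
ft_force: [0.4, 0.2, -0.1]
width: 0.0006
grip_force: 0.0
```

Run:
```python
from h import *
s=status.read_state(); print(s["time"],s["ee_pos"],s["ft_force"])
for a in range(0,61,6): push(D,-129.3-a,-.004,s=-1)
```

```text
3.5 [ 0.51145519 -0.26502502  0.1316641 ] [ 0.39025737  0.20239505 -0.06791699]
[0.001, 0.002, 0.015] [24.5, -0.7, 1.6]
[0.001, 0.001, 0.12] [34.5, -1.6, 1.6]
[0.001, 0.001, 0.225] [44.6, -1.5, 1.6]
[0.001, 0.001, 0.33] [54.6, -0.4, 1.6]
[0.001, 0.001, 0.434] [64.5, 1.8, 1.6]
[0.001, 0.001, 0.539] [74.0, 5.1, 1.6]
[0.001, 0.001, 0.644] [83.2, 9.3, 1.5]
[0.001, 0.001, 0.748] [91.8, 14.4, 1.5]
[0.001, 0.001, 0.853] [99.9, 20.4, 1.5]
[0.001, 0.001, 0.958] [107.3, 27.2, 1.5]
[0.002, 0.001, 1.063] [114.0, 34.8, 1.5]
```

>>> jog_arm(
  plan=[
    [0,0,0,8,0,0,-1],
    [0,0,0,16,0,0,-1],
    [0,0,0.02,24,-1,0,-1],
    [0,0,0.12,34,-2,0,-1],
    [0,0,0.22,44,-2,0,-1],
    [0,0,0.33,54,0,0,-1],
    [0,0,0.43,64,2,0,-1],
    [0,0,0.54,74,5,0,-1],
    [0,0,0.64,83,9,0,-1],
    [0,0,0.64,83,9,0,-1],
  ],
)

```text
time: 4.5
ee_pos: [0.4516, -0.2062, 0.1312]
eef_rot: [0.611, 0.792, 0.001, 0.002]
ft_force: [2.1, -3.6, 0.3]
width: 0.0002
grip_force: 1.5
```

Run:
```python
from h import *
s=status.read_state(); print(s["time"],s["ee_pos"],s["ft_force"])
for a in range(36,67,4): push(D,-129.3-a,-.004,s=-1)
```

```text
4.5 [ 0.45163661 -0.20621226  0.13120178] [ 2.05955415 -3.55025301  0.25562542]
[0.003, 0.002, -0.0] [0.0, 0.4, 1.2]
[0.003, 0.002, 0.069] [6.7, -0.4, 1.2]
[0.003, 0.001, 0.139] [13.4, -0.8, 1.2]
[0.003, 0.001, 0.209] [20.1, -0.7, 1.2]
[0.003, 0.001, 0.279] [26.8, -0.2, 1.2]
[0.003, 0.001, 0.349] [33.4, 0.8, 1.2]
[0.003, 0.001, 0.418] [40.0, 2.3, 1.1]
[0.003, 0.001, 0.488] [46.4, 4.2, 1.1]
```

>>> jog_arm(
  plan=[
    [0,0,0.07,7,0,0,-1],
    [0,0,0.14,13,-1,0,-1],
    [0,0,0.21,20,-1,0,-1],
    [0,0,0.28,26,0,0,-1],
    [0,0,0.33,31,0,0,-1],
    [0,0,0.36,34,1,0,-1],
    [0,0,0.36,34,1,0,-1],
    [0,0,0.36,34,1,0,-1],
  ],
)

```text
time: 5.3
ee_pos: [0.4435, -0.1751, 0.1312]
eef_rot: [0.742, 0.67, 0.0, 0.002]
ft_force: [1.2, -9.4, 1.0]
width: 0.0006
grip_force: 4.1
```

Run:
```python
from h import *
s=status.read_state(); print(s["time"],s["ee_pos"],s["ft_force"])
for a in range(56,69,2): push(D,-129.3-a,-.004,s=-1)
```

```text
5.3 [ 0.44354385 -0.17509058  0.13120589] [ 1.21025935 -9.40875569  1.00076345]
[0.003, 0.002, -0.01] [1.5, 0.3, 1.2]
[0.003, 0.002, 0.025] [4.8, -0.2, 1.2]
[0.003, 0.002, 0.06] [8.1, -0.6, 1.2]
[0.003, 0.002, 0.095] [11.5, -0.9, 1.2]
[0.003, 0.002, 0.13] [14.8, -1.1, 1.2]
[0.003, 0.002, 0.165] [18.2, -1.1, 1.2]
[0.003, 0.002, 0.2] [21.5, -1.1, 1.2]
```

Still 9 N of sliding friction, so the lever hasn't reached the stop. I'll go on in small steps.

>>> jog_arm(
  plan=[
    [0,0,0.02,2,0,0,-1],
    [0,0,0.04,4,0,0,-1],
    [0,0,0.06,6,0,0,-1],
    [0,0,0.06,6,0,0,-1],
    [0,0,0.06,6,0,0,-1],
  ],
)

```text
time: 5.8
ee_pos: [0.4429, -0.1744, 0.1313]
eef_rot: [0.763, 0.646, -0.002, 0.004]
ft_force: [-1.2, -28.0, -0.7]
width: 0.0005
grip_force: 14.1
```

The stop is reached: the force rose to 28 N with no travel. I'll back off, lift and check.

>>> jog_arm(
  plan=[
    [0,0,0.06,-5,0,0,-1],
    [0,0,0.06,-20,0,0,-1],
    [0,0,0.06,-35,0,0,-1],
    [0,0,0.06,-35,0,-40,-1],
    [0,0,0.06,-35,0,-85,-1],
    [0,0,0.06,-35,0,-130,-1],
    [0,0,0.06,-35,0,-130,-1],
    [0,0,0.06,-35,0,-130,-1],
  ],
)

```text
time: 6.6
ee_pos: [0.4386, -0.2017, 0.2613]
eef_rot: [0.781, 0.625, 0.001, 0.0]
ft_force: [-0.1, 1.1, -0.9]
width: 0.0008
grip_force: 0.0
```

```bash
cat >> h.py <<'E'
def sleeve(nm):
    for n in("scene","side","wrist"):
        s=status.read_state(); c=camera(n)
        if n=="wrist":
            T=np.eye(4); T[:3,:3]=Ro.from_quat(s["eef_rot"]).as_matrix(); T[:3,3]=s["ee_pos"]; c["world_from_camera"]=T@c["mount"]
        W=pts(c); h=cv2.cvtColor(c["image"],cv2.COLOR_RGB2HSV)
        lo,hi,st=(20,35,D) if nm=="y" else (100,125,S)
        m=(h[...,0]>=lo)&(h[...,0]<=hi)&(h[...,1]>120)&(W[...,2]>.138)&(W[...,2]<.158)&(np.hypot(W[...,0]-st[0],W[...,1]-st[1])<.15)
        if m.sum()<30: print(n,"few");continue
        p=W[m][:,:2]; c0=p.mean(0); d=np.linalg.svd(p-c0)[2][0]; d*=np.sign((c0-st)@d)
        print(n,nm,m.sum(),c0.round(4),"dir",np.degrees(np.arctan2(d[1],d[0])).round(1),"from stem",np.degrees(np.arctan2(*(c0-st)[::-1])).round(1))
        cv2.imwrite(f"pics/{nm}_{n}.png",c["image"][...,::-1])
E
python3 - <<'E'
from h import *
sleeve("y")
s=status.read_state(); print(s["time"],s["ee_pos"],s["ft_force"])
row(.564,-.05,.26,81.6); push(S,-8.4,.02,z=.26)
E
```

```text
scene y 185 [ 0.4566 -0.1501] dir 170.5 from stem 168.5
side y 219 [ 0.4487 -0.1598] dir 171.4 from stem 175.5
wrist y 2309 [ 0.453  -0.1544] dir 171.7 from stem 171.7
6.75 [ 0.43776864 -0.20142399  0.25940008] [-0.40907758 -0.47401109 -0.61220775]
[-0.002, -0.0, -0.073] [175.3, 90.1, -0.7]
[-0.002, -0.0, -0.073] [311.8, 168.5, -0.8]
```

View pics/y_wrist.png

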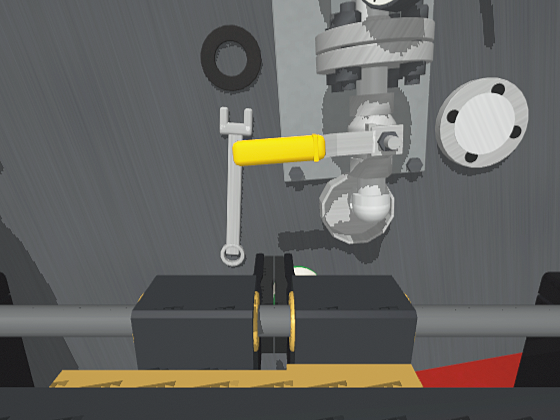

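The wrist view shows the yellow lever at (280,150), square across the pipe at 171.7° and fully shut. Now the supply, passing over the rig at z = 0.26.

>>> jog_arm(
  plan=[
    [0,0,-0.07,38,20,0,-1],
    [0,0,-0.07,76,41,0,-1],
    [0,0,-0.07,114,61,0,-1],
    [0,0,-0.07,152,82,0,-1],
    [0,0,-0.07,190,103,0,-1],
    [0,0,-0.07,228,123,0,-1],
    [0,0,-0.07,266,144,0,-1],
    [0,0,-0.07,295,160,0,-1],
    [0,0,-0.07,312,169,0,-1],
    [0,0,-0.07,312,169,0,-1],
    [0,0,-0.07,312,169,0,-1],
    [0,0,-0.07,312,169,0,-1],
  ],
)

```text
time: 7.95
ee_pos: [0.671, 0.0643, 0.2602]
eef_rot: [0.759, 0.651, -0.001, -0.0]
ft_force: [0.4, -0.9, 0.3]
width: 0.0008
grip_force: 0.0
```

Run:
```python
from h import *
sleeve("b")
s=status.read_state(); print(s["time"],s["ee_pos"],s["ft_force"],np.round(s["joint_positions"],2))
push(S,-8.4,.02,z=.13)
```

```text
scene b 319 [0.6741 0.1113] dir -8.3 from stem -4.8
side b 130 [0.6666 0.1011] dir -8.8 from stem -12.0
wrist b 2237 [0.6707 0.1082] dir -7.5 from stem -6.9
8.1 [0.67122046 0.06481018 0.26084337] [0.36024289 0.26614529 0.61028957] [-0.52  0.46  0.53  1.28 -0.23  1.46 -0.17]
[0.0, -0.0, -0.005] [1.0, -1.2, 130.8]
```

View pics/b_wrist.png

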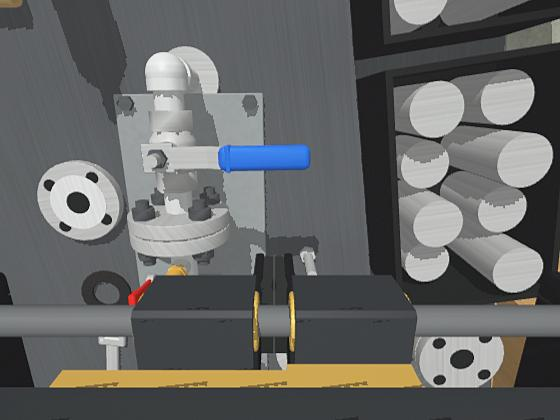

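The wrist view shows the blue lever at (265,157), still shut. The fingers are on its -y side, the bolt at (308,255) is low, and the red vent at (140,290) is clear. I'll lower the fingers.

>>> jog_arm(
  plan=[
    [0,0,0,1,-1,25,-1],
    [0,0,0,1,-1,50,-1],
    [0,0,0,1,-1,75,-1],
    [0,0,0,1,-1,100,-1],
    [0,0,0,1,-1,118,-1],
    [0,0,0,1,-1,129,-1],
    [0,0,0,1,-1,129,-1],
    [0,0,0,1,-1,129,-1],
  ],
)

```text
time: 8.9
ee_pos: [0.6711, 0.0668, 0.1325]
eef_rot: [0.758, 0.652, 0.0, 0.0]
ft_force: [0.7, 1.0, 0.5]
width: 0.0006
grip_force: 0.0
```

Run:
```python
from h import *
s=status.read_state(); print(s["time"],s["ee_pos"],s["ft_force"])
for a in range(0,61,6): push(S,-8.4+a,-.003)
```

```text
8.9 [0.67110092 0.06676329 0.13251455] [0.74075708 1.03804078 0.4601974 ]
[0.001, -0.0, -0.004] [22.2, -0.9, 2.5]
[0.001, -0.0, -0.108] [32.2, 0.3, 2.5]
[0.001, -0.0, -0.213] [42.3, 0.4, 2.5]
[0.001, -0.0, -0.318] [52.3, -0.5, 2.5]
[0.001, -0.0, -0.423] [62.2, -2.5, 2.5]
[0.001, -0.0, -0.527] [71.9, -5.5, 2.5]
[0.001, -0.0, -0.632] [81.1, -9.5, 2.5]
[0.001, -0.0, -0.737] [89.9, -14.5, 2.5]
[0.001, 0.0, -0.841] [98.1, -20.3, 2.5]
[0.001, 0.0, -0.946] [105.7, -27.0, 2.5]
[0.001, 0.0, -1.051] [112.6, -34.4, 2.5]
```

>>> jog_arm(
  plan=[
    [0,0,0,8,0,2,-1],
    [0,0,0,16,0,2,-1],
    [0,0,0,22,-1,2,-1],
    [0,0,-0.11,32,0,2,-1],
    [0,0,-0.21,42,0,2,-1],
    [0,0,-0.32,52,-1,2,-1],
    [0,0,-0.42,62,-3,2,-1],
    [0,0,-0.53,72,-6,2,-1],
    [0,0,-0.63,81,-10,2,-1],
    [0,0,-0.74,90,-15,2,-1],
    [0,0,-0.84,98,-20,2,-1],
    [0,0,-0.84,98,-20,2,-1],
  ],
)

```text
time: 10.1
ee_pos: [0.6667, 0.1674, 0.1303]
eef_rot: [0.424, 0.905, 0.0, 0.002]
ft_force: [4.4, -1.7, -1.4]
width: 0.0003
grip_force: 1.5
```

Run:
```python
from h import *
s=status.read_state(); print(s["time"],s["ee_pos"],s["ft_force"])
for a in range(48,97,6): push(S,-8.4+a,-.003)
```

```text
10.1 [0.66673698 0.16735573 0.13033049] [ 4.36038926 -1.72943937 -1.40300484]
[0.002, 0.003, 0.003] [0.3, -1.1, 0.3]
[0.002, 0.003, -0.102] [10.3, 0.1, 0.3]
[0.002, 0.003, -0.206] [20.4, 0.3, 0.3]
[0.002, 0.003, -0.311] [30.4, -0.6, 0.3]
[0.002, 0.003, -0.416] [40.3, -2.5, 0.2]
[0.001, 0.003, -0.521] [50.0, -5.4, 0.2]
[0.001, 0.003, -0.625] [59.3, -9.4, 0.2]
[0.001, 0.003, -0.73] [68.1, -14.3, 0.1]
[0.001, 0.003, -0.835] [76.4, -20.1, 0.1]
```

Target is +90°, about row (-0.73, 68, -14). I'll stop slightly short and read the force.

>>> jog_arm(
  plan=[
    [0,0,-0.1,10,0,0,-1],
    [0,0,-0.21,20,0,0,-1],
    [0,0,-0.31,30,-1,0,-1],
    [0,0,-0.42,40,-3,0,-1],
    [0,0,-0.52,50,-5,0,-1],
    [0,0,-0.6,57,-8,0,-1],
    [0,0,-0.66,62,-11,0,-1],
    [0,0,-0.7,66,-13,0,-1],
    [0,0,-0.7,66,-13,0,-1],
    [0,0,-0.7,66,-13,0,-1],
  ],
)

```text
time: 11.1
ee_pos: [0.6159, 0.2098, 0.1306]
eef_rot: [0.09, 0.996, 0.001, 0.003]
ft_force: [10.6, 0.0, -2.8]
width: 0.0002
grip_force: 4.9
```

Run:
```python
from h import *
s=status.read_state(); print(s["time"],s["ee_pos"],s["ft_force"])
for a in range(86,99,2): push(S,-8.4+a,-.003)
```

```text
11.1 [0.61592211 0.20979131 0.13056769] [10.64179193  0.0134267  -2.77158488]
[0.002, 0.005, 0.035] [-2.8, -1.1, 0.6]
[0.002, 0.005, 0.001] [0.5, -0.4, 0.6]
[0.002, 0.005, -0.034] [3.8, 0.1, 0.5]
[0.002, 0.005, -0.069] [7.1, 0.5, 0.5]
[0.001, 0.005, -0.104] [10.5, 0.8, 0.5]
[0.001, 0.005, -0.139] [13.9, 1.0, 0.5]
[0.001, 0.005, -0.174] [17.2, 1.0, 0.5]
```

>>> jog_arm(
  plan=[
    [0,0,-0.02,2,0,0,-1],
    [0,0,-0.04,4,0,0,-1],
    [0,0,-0.05,5,0,0,-1],
    [0,0,-0.05,5,0,0,-1],
    [0,0,-0.05,5,0,0,-1],
  ],
)

```text
time: 11.6
ee_pos: [0.6155, 0.2103, 0.131]
eef_rot: [0.066, 0.998, 0.001, 0.007]
ft_force: [32.3, 2.6, -16.0]
width: 0.0006
grip_force: 15.5
```

The stop is reached: force 32 N with no travel. I'll back off, lift and verify.

>>> jog_arm(
  plan=[
    [0,0,-0.05,-5,0,0,-1],
    [0,0,-0.05,-20,0,0,-1],
    [0,0,-0.05,-35,0,0,-1],
    [0,0,-0.05,-35,0,-40,-1],
    [0,0,-0.05,-35,0,-85,-1],
    [0,0,-0.05,-35,0,-130,-1],
    [0,0,-0.05,-35,0,-130,-1],
    [0,0,-0.05,-35,0,-130,-1],
  ],
)

```text
time: 12.4
ee_pos: [0.6438, 0.2067, 0.2611]
eef_rot: [0.04, 0.999, 0.001, 0.001]
ft_force: [-0.1, 0.6, -1.0]
width: 0.0003
grip_force: 0.0
```

Run:
```python
from h import *
sleeve("b"); sleeve("y")
s=status.read_state(); print(s["time"],s["ee_pos"],s["ft_force"])
```

```text
scene b 342 [0.5976 0.2107] dir 82.6 from stem 80.3
side b 100 [0.5911 0.2014] dir 82.8 from stem 83.7
wrist b 2291 [0.594  0.2072] dir 82.0 from stem 82.2
scene y 187 [ 0.4568 -0.15  ] dir 170.6 from stem 168.4
side y 218 [ 0.4486 -0.1599] dir 171.4 from stem 175.5
wrist few
12.7 [0.64294446 0.20582034 0.25838302] [-0.59941766  0.48302886 -0.47313536]
```

View pics/y_side.png

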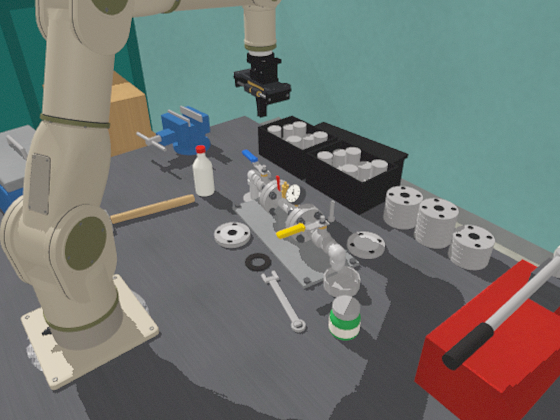

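View pics/b_wrist.png

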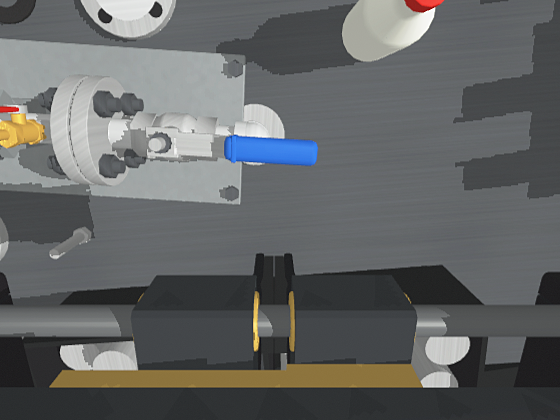

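Both levers are on their stops: blue at (270,151) is in line with its pipe, and yellow at (290,231) is square across. The vent is upright and the loose things sit where they did. Handing in.

```bash
python3 -c "
from h import *
print(order.close_job())"
```

```text
the job is handed in; nothing more can be done
None
```

The drain was pushed fully shut first, then the supply fully open, each to its stop; the vent stayed open, the loose things look unmoved in the last pictures, and the job was handed in at about 13 s.

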